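# Set and clamp the cutting fence on a jeweller's jig

### The arm

A 6-joint arm with a two-finger parallel gripper is mounted at the origin on the work surface. World frame = base frame: x ahead of the robot, y to its left, z up, the work surface at z = 0. Lengths are in m, angles in rad, forces in N, time in s.
With the tool pointing down it reaches from about 0.35 to 0.775 m from the base axis. Payload 5.5 kg.
Tool frame: the origin (TCP) lies midway between the tips of the shut fingers; the grasp point (between the pads) lies 19 mm behind it; z points along the fingers, y is the line along which they close (so a half turn about z gives the same grasp; the last joint's range is limited). The gripper opens to 85 mm and grips with 20 to 120 N. Pads are 22 mm wide; open, the fingers measure 114 mm over their backs; the gripper's body (76 mm by 85 mm) begins 54 mm behind the grasp point. The pads swing forward as they close: fully open they stand 13 mm farther back than shut.
Start: joints at [1.168, 0.313, 0.046, 1.304, 0, 1.431], TCP at [0.149, 0.555, 0.231] pointing down, gripper open.
Joint ranges: [-2.76, 2.76], [-0.86, 1.69], [-1.03, 1.26], [-2.2, 2.34], [-1.47, 1.5], [-3.14, 3.14]. Speed limits (rad/s): [2.57, 2.57, 3.14, 3.14, 3.14, 3.14].

### API

Orientations are given as a unit quaternion [w, x, y, z].
In Python, from workcell import env gives the robot as it stands. The module is installed in compiled form; this text tells all that it offers.
- The arm moves only by the tool servo_tool, never from a script. Its argument "increments" is a list of rows, each an object of numbers: "grip": the closure, from 0 (fully open) to 1 (shut); "x", "y", "z": the shift along the tool's x, y, z in mm; "roll": the turn about the tool's z in degrees. In form: [{"grip": .., "x": .., "y": .., "z": .., "roll": ..}, ...]. A call has 1 to 5 rows; each row shifts and turns the commanded pose from where the row before left it, along the tool's axes as they then stand; what a row does not reach is not made up. A row lasts 1/12 s, in which the tool goes at most 41.7 mm and 7.16 degrees, less where a joint would pass 70% of its speed; a pose out of reach is approached as far as the arm can. A call is refused whole if a number of a shift passes 41.7 or a number of a turn 7.16, either way. A call with a gripper value outside its range is refused whole. The fingers move at their own pace and stop on an object; "grip_force" is the grip in N (left out, the last holds). Time passes only in rows, so rows that do not move let the fingers close. It gives the time, the measured TCP pose, the force, the opening and the grip force at its end, in the units of the state.
- env.get_state(): the state, without advancing time (a new reading comes with each control period).
- env.read_camera(name): name is "side" or "top"; returns the picture (384x512x3 uint8, red, green, blue); there is no depth.
- env.get_calibration(name): a dict with "vertical_fov" (degrees; the focal length in pixels is half the picture's height over the tangent of half this angle, whatever the lens; pixels are square), "cx", "cy" (the principal point, pixels), "rvec" (rotation vector, rad) and "tvec" (3), from world to camera coordinates, as OpenCV has them. Camera axes: x right, y down, z forward; pixel columns grow to the right and rows downward; lengths in m; the calibration is good to about 2 mm. A picture is of the moment at which its call begins. get_calibration takes no time and is no camera call.
- env.hand_in(): hands the job in; it is judged then, once.
The state is a dict: "clock": time; "joint_pos": joint angles; "qvel": joint speeds; "tau": joint torques, N m; "tcp_pos": TCP position; "orientation": TCP orientation; "wrist_force": force on the tool from outside, world axes, zero at the start; "ft_torque": the same for the moment, N m; "finger_gap": finger opening in m; "grip_force": force on a finger pad.
Only numpy, scipy, OpenCV 4.12 (cv2) and the standard library are available. Lean on these libraries where they do the work, as an engineer would, in place of code of your own. Each camera call takes 0.05 s, during which the arm holds its last target. There are 200 camera calls.

### The job

Slide the aluminium angle fence along its slotted bolt holes until its blue-lined front edge sits flush against the red face of the brass stop, seating it with a push you can just feel (about 10 N, a firm fingertip), never a shove, because more spoils the stop's setting. Then turn the brass wing nut clockwise until it is fully tight, so that the fence stays clamped there, and let go. Leave the other things on the bench and on the jig where they are.

Things in the scene. Friction and masses are not known exactly. Their poses are not given: they have to be found in the camera images.
- jig: Fixed wooden board, 200 (x) by 265 mm (y), 12 thick; origin on its underside midway between two bolts, z up. The fence slides along its +y to the stop, between two 10 mm tall steel rails at x = -80 and +80 mm (1.5 mm play each side). Through the fence's slots stand a fixed bolt at x = -45, y = 0 (22 mm head, top 29 mm above the bench) and the wing nut's stud at x = +45, y = 0.
- fence: Loose aluminium angle fence, about 0.45 kg, axes as the jig's. Foot: plate 150 (x) by 156 mm (y -72 to +84), 6 thick, on the board (origin on its underside), with two slots along y. Upright: 150 long (x), 10 thick (y), at y = -67 mm, top 60 mm above the bench. Slides with 2 to 6 N of friction; starts 24 to 64 mm short of the stop.
- fence_grip (a point): Point in the fence's upright, mid-length and mid-thickness, 44 mm above the bench (16 mm below the upright's top, 26 mm above the foot's upper face): grip the 10 mm thickness here (the fingers close along the fence's y), or push the rear face.
- fence_front (a point): Middle of the fence's front edge (blue line), 3 mm above the board: the face that meets the stop. Its axes are the fence's.
- stop: Fixed brass block, 60 (x) by 26 (y) by 22 mm tall; origin at the foot of its front (-y) side, axes as the jig's. On that side a 50 mm wide red face stands 2 to 28 mm out towards -y, set anew each time and not measured: find it by feel. A weak spring pin (under 1 N) is 2 mm proud of the red face and is pushed in flush. The face is rigid up to 16 N, spoiled above.
- wing_grip (a point): Centre of the wing nut's wings, 47 mm above the bench, on the vertical turning axis. The wings are one upright blade 46 mm long (along this point's x), 10 mm thick (along its y) and 26 mm tall, top 60 mm above the bench; grip across the thickness from above.
- wingnut (a joint): Turn of the wing nut in rad, growing clockwise seen from above; starts between 0 and 0.25. It runs freely at first (0.17 N m of thread friction), begins to bite on the fence at about 0.8, stiffens to about 0.3 N m, and comes to a hard end at 1.3, fully tight. It stays where it is left.
- washer: Steel washer, 26 mm across and 4 mm thick, under the wing nut, pressed down on the fence as the nut is turned.
Not all that is in view belongs to the job. There is more than one size of the fence; the job needs the middle-sized.

How it is judged:
On the way, in this order (a step that is already met when the one before it is completed fails the run):
1. the fence is pressed flush against the stop's red face, with 5 to 16 N, the nut still loose (contact force between fence and stop above 5 N and contact force between washer and fence below 5 N), for 0.2 s.
2. the wing nut is turned tight and the washer clamps the fence (value of joint wingnut above 1.1 rad and contact force between washer and fence above 15 N), for 0.2 s.
At the end, for the whole second after the job is handed in: The fence's front edge stands within 2 mm of the stop's red face (it still touches the stop or its spring pin, which is 2 mm proud, with more than 0.2 N), at rest; the wing nut is turned past 1.1 rad and its washer presses on the fence with more than 15 N; nothing is held (all of step 2 and contact force between fence and stop above 0.2 N and linear speed of fence below 0.01 m/s).
It fails at once if the stop is pushed with more than 16 N (contact force between stop and anything else above 16 N).
It fails at once if a bystander is moved more than 25 mm (distance of any of disc, spare_nut, tin, mandrel, flux_jar, hammer, marker from where it was at the start of the episode above 0.025 m).
It also fails if it takes over 72 s, if anything falls off the work surface, if the arm or the gripper's body presses on something with over 40 N, if the wrist force passes 120 N, or if a joint passes its speed limit or range.

## Working session

There is one attempt and no reset: what is moved stays moved. The work goes in short steps, Python scripts to look and compute and a tool call to move; the robot and the scene stay as the last step left them, time stands still between calls to the robot, and variables do not carry over. Pictures are saved under pics/ and viewed, at most 10 in all, crops included, and the job is handed in when it is done.

Besides the shell and the picture viewer there is one more tool, called after "Request:" as name(argument=value, ...), one argument or row to a line, values as JSON. servo_tool: Moves the arm, as the interface text tells. Its arguments: {"type":"object","properties":{"increments":{"type":"array"},"grip_force":{"type":"number"}},"required":["increments"]}

```bash
mkdir -p pics; python3 - <<'E'
from workcell import env
import cv2
for n in("top","side"):
    cv2.imwrite(f"pics/{n}0.png",cv2.resize(env.read_camera(n)[:,:,::-1],(800,600),interpolation=cv2.INTER_CUBIC)); print(n,env.get_calibration(n))
print(env.get_state())
E
```

```text
top {'vertical_fov': 46.05260041931663, 'cx': 253.6801403724888, 'cy': 187.67583323751225, 'rvec': array([ 2.17810202, -2.22584534,  0.04908868]), 'tvec': array([0.0041991 , 0.52786279, 1.02646068])}
side {'vertical_fov': 47.900493398966596, 'cx': 251.57194813823733, 'cy': 191.9378264404011, 'rvec': array([ 0.5459277 , -2.68408357,  1.2002958 ]), 'tvec': array([0.4967412 , 0.19795654, 0.85923593])}
{'clock': 0.1, 'joint_pos': array([1.16839424e+00, 3.13956883e-01, 4.51416529e-02, 1.30362353e+00,
       4.12448036e-06, 1.43120329e+00]), 'qvel': array([ 1.01053689e-03, -6.22467985e-05,  2.82184978e-03, -4.22313574e-04,
        1.43899916e-04, -1.34393412e-03]), 'tau': array([ 2.94449666e-03, -4.81719196e+01,  2.99247015e+01,  1.26293715e-02,
       -1.05346355e-04, -5.95094853e-07]), 'tcp_pos': array([0.14921141, 0.55484578, 0.23050015]), 'orientation': array([-2.21821286e-04,  1.31026643e-01,  9.91378507e-01, -7.90695874e-04]), 'wrist_force': array([ 0.45097751, -0.44329196, -0.10865331]), 'ft_torque': array([-0.00710728, -0.02887693,  0.02378677]), 'grip_force': 0.0, 'finger_gap': 0.08542463909828829}
```

View pics/top0.png

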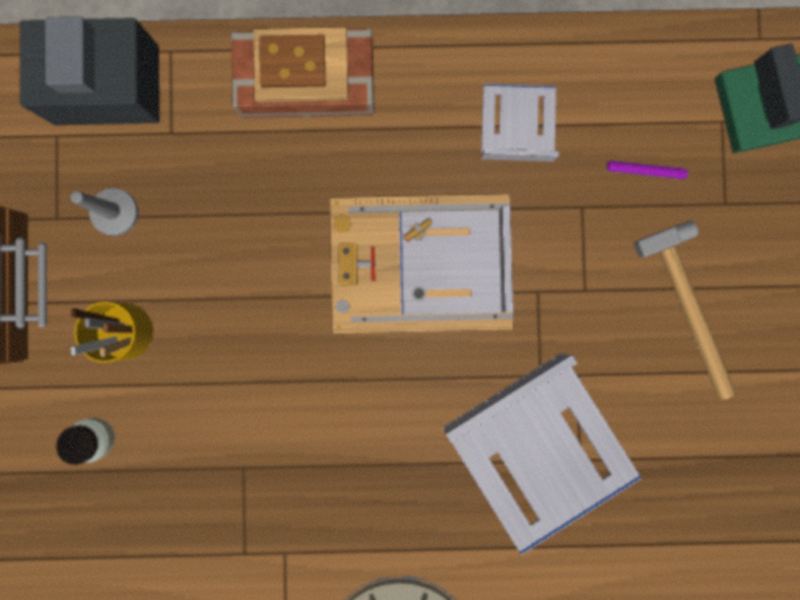

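View pics/side0.png

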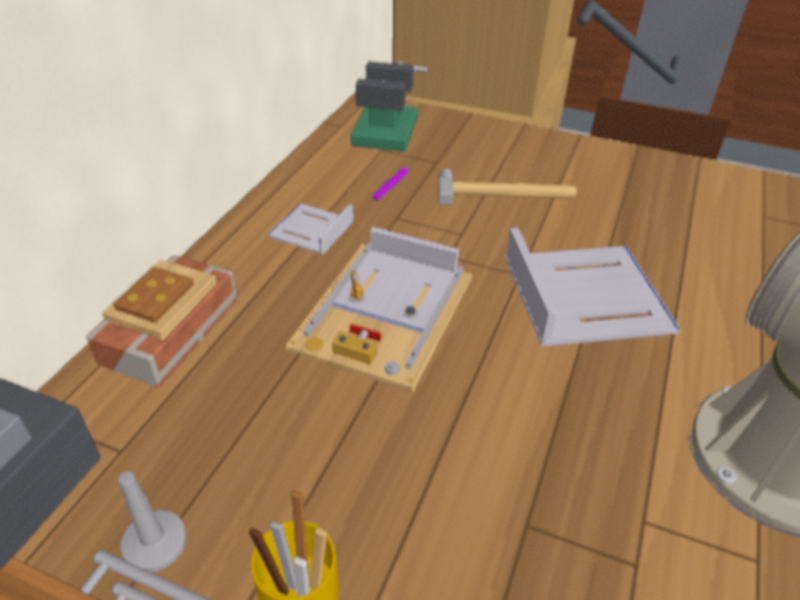

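The top view shows the jig at about (330–513, 195–333), in 800 px scale. The fence on it is the middle-sized one, with its blue edge at x≈401 and the red face at ≈375. The wing nut is at (418,229), the bolt at (418,293) and the upright at x≈503. The side view agrees.

```bash
cat > h.py <<'E'
import numpy as np,cv2
from workcell import env
def w(name,u,v,z,s=0.64):
    c=env.get_calibration(name);f=192/np.tan(np.radians(c["vertical_fov"])/2)
    R=cv2.Rodrigues(c["rvec"])[0];o=-R.T@c["tvec"]
    d=R.T@np.array([(u*s-c["cx"])/f,(v*s-c["cy"])/f,1]);return o+d*(z-o[2])/d[2]
def st():
    s=env.get_state();print(round(s["clock"],2),s["tcp_pos"].round(4),s["wrist_force"].round(1),s["joint_pos"].round(2))
E
python3 - <<'E'
from h import *
for n,u,v,z in [("c1",330,197,.012),("c2",511,195,.012),("c3",513,330,.012),("c4",333,333,.012),("bolt",418,293,.029),("wing",418,229,.06),("wa",405,239,.06),("wb",431,220,.06),("front",401,264,.018),("red",375,264,.024),("uprT",501,205,.06),("uprB",505,312,.06)]:
    print(n,w("top",u,v,z).round(4))
for n,u,v,z in [("bolt",411,310,.029),("wing",356,275,.06),("u1",371,231,.06),("u2",459,250,.06)]: print("side",n,w("side",u,v,z).round(4))
im=env.read_camera("top")[110:230,200:340,::-1]
cv2.imwrite("pics/z.png",cv2.resize(im,None,fx=5,fy=5,interpolation=cv2.INTER_CUBIC)); st()
E
```

```text
c1 [0.6721 0.0876 0.012 ]
c2 [ 0.6694 -0.1797  0.012 ]
c3 [ 0.4702 -0.177   0.012 ]
c4 [0.4715 0.0868 0.012 ]
bolt [ 0.5268 -0.0384  0.029 ]
wing [ 0.6155 -0.0394  0.06  ]
wa [ 0.6018 -0.0208  0.06  ]
wb [ 0.6278 -0.058   0.06  ]
front [ 0.5702 -0.0149  0.018 ]
red [0.5705 0.0229 0.024 ]
uprT [ 0.6469 -0.157   0.06  ]
uprB [ 0.4963 -0.1584  0.06  ]
side bolt [ 0.5248 -0.0358  0.029 ]
side wing [ 0.6185 -0.0438  0.06  ]
side u1 [ 0.6437 -0.1556  0.06  ]
side u2 [ 0.4949 -0.1649  0.06  ]
0.15 [0.1492 0.5549 0.2306] [-0.  -0.4 -0.1] [1.17 0.31 0.05 1.3  0.   1.43]
```

View pics/z.png

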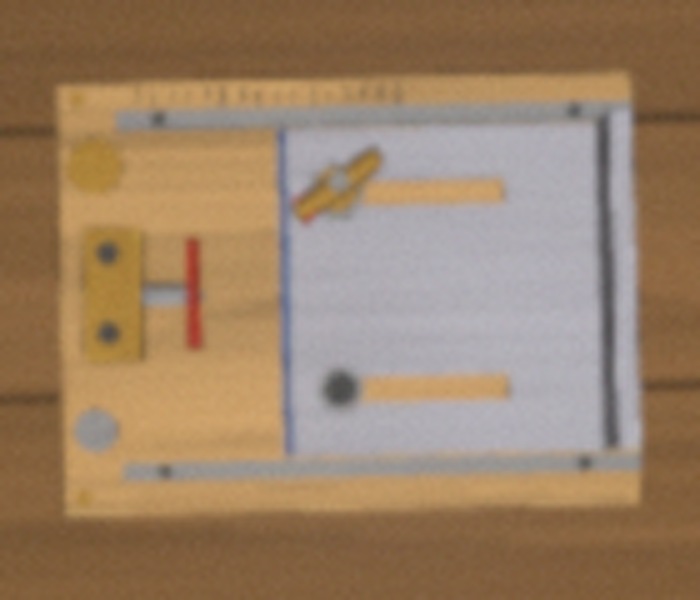

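Request:
servo_tool(
  increments=[
    {"grip":1,"x":0,"y":0,"z":0,"roll":-7.15},
    {"grip":1,"x":0,"y":0,"z":0,"roll":-7.15},
    {"grip":1,"x":-20,"y":-36,"z":0,"roll":-0.3},
    {"grip":1,"x":-20,"y":-36,"z":0,"roll":0},
    {"grip":1,"x":-20,"y":-36,"z":0,"roll":0},
  ],
  grip_force=40,
)

```text
clock: 0.57
tcp_pos: [0.2083, 0.4455, 0.2305]
orientation: [-0.0, 0.003, 1.0, -0.001]
wrist_force: [0.7, -1.0, -0.3]
finger_gap: 0.0258
grip_force: 0.0
```

Request:
servo_tool(
  increments=[
    {"grip":1,"x":-20,"y":-36,"z":0,"roll":0},
    {"grip":1,"x":-20,"y":-36,"z":0,"roll":0},
    {"grip":1,"x":-20,"y":-36,"z":0,"roll":0},
    {"grip":1,"x":-20,"y":-36,"z":0,"roll":0},
    {"grip":1,"x":-20,"y":-36,"z":0,"roll":0},
  ],
)

```text
clock: 0.98
tcp_pos: [0.3071, 0.2641, 0.2312]
orientation: [0.0, 0.004, 1.0, 0.0]
wrist_force: [1.0, -0.0, 0.8]
finger_gap: -0.0004
grip_force: 0.0
```

Request:
servo_tool(
  increments=[
    {"grip":1,"x":-20,"y":-36,"z":0,"roll":0},
    {"grip":1,"x":-20,"y":-36,"z":0,"roll":0},
    {"grip":1,"x":-20,"y":-36,"z":0,"roll":0},
    {"grip":1,"x":-20,"y":-36,"z":0,"roll":0},
    {"grip":1,"x":-20,"y":-36,"z":0,"roll":0},
  ],
)

```text
clock: 1.4
tcp_pos: [0.4058, 0.0831, 0.2314]
orientation: [0.0, 0.004, 1.0, 0.0]
wrist_force: [1.3, 1.2, 0.0]
finger_gap: -0.0001
grip_force: 0.0
```

Request:
servo_tool(
  increments=[
    {"grip":1,"x":-20,"y":-36,"z":0,"roll":0},
    {"grip":1,"x":-20,"y":-36,"z":0,"roll":0},
    {"grip":1,"x":-20,"y":-36,"z":0,"roll":0},
    {"grip":1,"x":-20,"y":-36,"z":0,"roll":0},
    {"grip":1,"x":-20,"y":-36,"z":0,"roll":0},
  ],
)

```text
clock: 1.82
tcp_pos: [0.5044, -0.0978, 0.2311]
orientation: [-0.0, 0.004, 1.0, 0.0]
wrist_force: [0.3, 0.7, 0.7]
finger_gap: -0.0004
grip_force: 0.0
```

Request:
servo_tool(
  increments=[
    {"grip":1,"x":-22,"y":-35,"z":0,"roll":0},
    {"grip":1,"x":-22,"y":-35,"z":0,"roll":0},
    {"grip":1,"x":-22,"y":-35,"z":0,"roll":0},
    {"grip":1,"x":0,"y":-8,"z":35,"roll":0},
    {"grip":1,"x":0,"y":0,"z":40,"roll":0},
  ],
)

```text
clock: 2.23
tcp_pos: [0.5732, -0.2144, 0.1581]
orientation: [0.004, 0.006, 1.0, -0.002]
wrist_force: [0.2, -0.2, -1.1]
finger_gap: 0.0002
grip_force: 0.0
```

Request:
servo_tool(
  increments=[
    {"grip":1,"x":0,"y":0,"z":40,"roll":0},
    {"grip":1,"x":0,"y":0,"z":30,"roll":0},
    {"grip":1,"x":0,"y":0,"z":0,"roll":0},
  ],
)

```text
clock: 2.48
tcp_pos: [0.5641, -0.2069, 0.0788]
orientation: [-0.006, 0.004, 1.0, 0.003]
wrist_force: [-2.2, 0.8, -1.6]
finger_gap: 0.0002
grip_force: 0.0
```

```bash
python3 - <<'E'
from h import *
st()
cv2.imwrite("pics/side1.png",cv2.resize(env.read_camera("side")[100:260,150:350,::-1],None,fx=3.5,fy=3.5,interpolation=cv2.INTER_CUBIC))
E
```

```text
2.48 [ 0.5641 -0.2069  0.0788] [-2.2  0.8 -1.6] [-0.49  0.46 -0.13  1.    0.   -0.48]
```

View pics/side1.png

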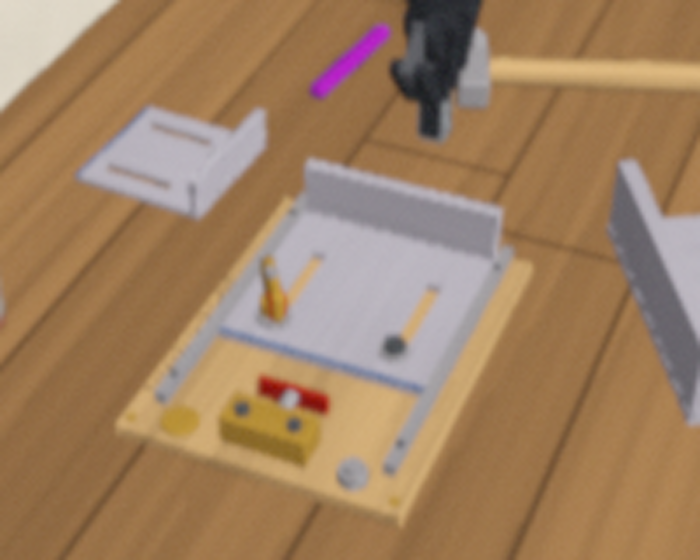

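The closed fingers are at crop (435,130), behind the upright and clear of it. Next I lower them and approach.

Request:
servo_tool(
  increments=[
    {"grip":1,"x":-3,"y":0,"z":20,"roll":0},
    {"grip":1,"x":-3,"y":0,"z":20,"roll":0},
    {"grip":1,"x":0,"y":0,"z":5,"roll":0},
    {"grip":1,"x":0,"y":0,"z":0,"roll":0},
  ],
)

```text
clock: 2.87
tcp_pos: [0.5752, -0.2091, 0.0419]
orientation: [-0.0, 0.004, 1.0, 0.0]
wrist_force: [-0.5, 0.4, 0.2]
finger_gap: 0.0003
grip_force: 0.0
```

Request:
servo_tool(
  increments=[
    {"grip":1,"x":0,"y":3,"z":0,"roll":0},
    {"grip":1,"x":0,"y":3,"z":0,"roll":0},
    {"grip":1,"x":0,"y":3,"z":0,"roll":0},
    {"grip":1,"x":0,"y":3,"z":0,"roll":0},
    {"grip":1,"x":0,"y":2,"z":0,"roll":0},
  ],
)

```text
clock: 3.28
tcp_pos: [0.5756, -0.1948, 0.0421]
orientation: [0.001, 0.004, 1.0, -0.0]
wrist_force: [0.4, 0.2, -0.6]
finger_gap: -0.0001
grip_force: 0.0
```

Request:
servo_tool(
  increments=[
    {"grip":1,"x":3,"y":2,"z":5,"roll":0},
    {"grip":1,"x":0,"y":2,"z":5,"roll":0},
    {"grip":1,"x":0,"y":2,"z":0,"roll":0},
    {"grip":1,"x":0,"y":2,"z":0,"roll":0},
    {"grip":1,"x":0,"y":2,"z":0,"roll":0},
  ],
)

```text
clock: 3.7
tcp_pos: [0.5721, -0.1849, 0.031]
orientation: [-0.0, 0.004, 1.0, 0.0]
wrist_force: [0.2, 1.3, -0.5]
finger_gap: 0.0
grip_force: 0.0
```

Request:
servo_tool(
  increments=[
    {"grip":1,"x":0,"y":2,"z":0,"roll":0},
    {"grip":1,"x":0,"y":2,"z":0,"roll":0},
    {"grip":1,"x":0,"y":2,"z":0,"roll":0},
    {"grip":1,"x":0,"y":2,"z":0,"roll":0},
    {"grip":1,"x":0,"y":2,"z":0,"roll":0},
  ],
)

```text
clock: 4.12
tcp_pos: [0.5725, -0.1753, 0.0313]
orientation: [0.0, 0.004, 1.0, -0.0]
wrist_force: [1.0, -2.4, -0.6]
finger_gap: 0.0001
grip_force: 1.0
```

Request:
servo_tool(
  increments=[
    {"grip":1,"x":0,"y":2,"z":0,"roll":0},
    {"grip":1,"x":0,"y":2,"z":0,"roll":0},
    {"grip":1,"x":0,"y":2,"z":0,"roll":0},
    {"grip":1,"x":0,"y":2,"z":0,"roll":0},
    {"grip":1,"x":0,"y":2,"z":0,"roll":0},
  ],
)

```text
clock: 4.53
tcp_pos: [0.5725, -0.165, 0.0313]
orientation: [0.0, 0.004, 1.0, 0.0]
wrist_force: [-0.2, -1.5, -1.4]
finger_gap: 0.0
grip_force: 1.0
```

Request:
servo_tool(
  increments=[
    {"grip":1,"x":0,"y":2,"z":0,"roll":0},
    {"grip":1,"x":0,"y":2,"z":0,"roll":0},
    {"grip":1,"x":0,"y":2,"z":0,"roll":0},
    {"grip":1,"x":0,"y":2,"z":0,"roll":0},
    {"grip":1,"x":0,"y":0,"z":0,"roll":0},
  ],
)

```text
clock: 4.95
tcp_pos: [0.5725, -0.1566, 0.0313]
orientation: [0.0, 0.004, 1.0, 0.0]
wrist_force: [0.1, -0.7, -1.5]
finger_gap: -0.0001
grip_force: 0.2
```

```bash
python3 - <<'E'
from h import *
st()
cv2.imwrite("pics/top2.png",cv2.resize(env.read_camera("top")[110:230,200:340,::-1],None,fx=5,fy=5,interpolation=cv2.INTER_CUBIC))
E
```

```text
4.95 [ 0.5725 -0.1566  0.0313] [ 0.1 -0.7 -1.5] [-0.4   0.48 -0.22  0.87  0.   -0.39]
```

View pics/top2.png

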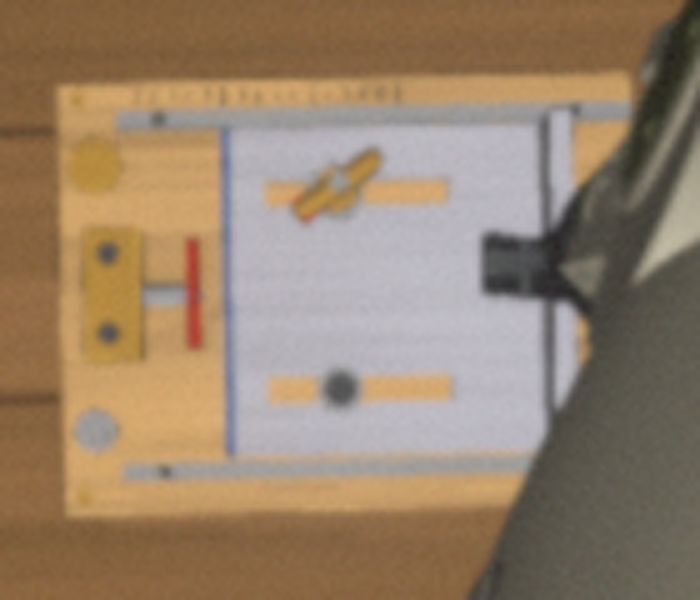

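The blue edge is at crop x≈228 and the red face's edge at ≈201, so about 12 mm remain. I'll go slower.

Request:
servo_tool(
  increments=[
    {"grip":1,"x":0,"y":1,"z":0,"roll":0},
    {"grip":1,"x":0,"y":1,"z":0,"roll":0},
    {"grip":1,"x":0,"y":1,"z":0,"roll":0},
    {"grip":1,"x":0,"y":1,"z":0,"roll":0},
    {"grip":1,"x":0,"y":1,"z":0,"roll":0},
  ],
)

```text
clock: 5.42
tcp_pos: [0.5726, -0.1523, 0.0313]
orientation: [0.0, 0.004, 1.0, -0.0]
wrist_force: [-0.4, -2.0, -0.2]
finger_gap: 0.0002
grip_force: 1.2
```

Request:
servo_tool(
  increments=[
    {"grip":1,"x":0,"y":0.5,"z":0,"roll":0},
    {"grip":1,"x":0,"y":0.5,"z":0,"roll":0},
    {"grip":1,"x":0,"y":0.5,"z":0,"roll":0},
    {"grip":1,"x":0,"y":0.5,"z":0,"roll":0},
    {"grip":1,"x":0,"y":0.5,"z":0,"roll":0},
  ],
)

```text
clock: 5.83
tcp_pos: [0.5726, -0.1497, 0.0313]
orientation: [0.0, 0.004, 1.0, -0.0]
wrist_force: [0.3, -2.7, -0.8]
finger_gap: 0.0001
grip_force: 1.2
```

Request:
servo_tool(
  increments=[
    {"grip":1,"x":0,"y":0.4,"z":0,"roll":0},
    {"grip":1,"x":0,"y":0.4,"z":0,"roll":0},
    {"grip":1,"x":0,"y":0.4,"z":0,"roll":0},
    {"grip":1,"x":0,"y":0.4,"z":0,"roll":0},
    {"grip":1,"x":0,"y":0.4,"z":0,"roll":0},
  ],
)

```text
clock: 6.25
tcp_pos: [0.5727, -0.1478, 0.0313]
orientation: [0.0, 0.004, 1.0, -0.0]
wrist_force: [-0.4, -3.4, -0.8]
finger_gap: 0.0
grip_force: 1.5
```

Request:
servo_tool(
  increments=[
    {"grip":1,"x":0,"y":0.3,"z":0,"roll":0},
    {"grip":1,"x":0,"y":0.3,"z":0,"roll":0},
    {"grip":1,"x":0,"y":0.3,"z":0,"roll":0},
  ],
)

```text
clock: 6.5
tcp_pos: [0.5726, -0.1469, 0.0313]
orientation: [0.0, 0.004, 1.0, -0.0]
wrist_force: [-0.4, -2.9, -0.3]
finger_gap: 0.0003
grip_force: 1.6
```

Request:
servo_tool(
  increments=[
    {"grip":1,"x":0,"y":0.3,"z":0,"roll":0},
    {"grip":1,"x":0,"y":0.3,"z":0,"roll":0},
    {"grip":1,"x":0,"y":0.3,"z":0,"roll":0},
  ],
)

```text
clock: 6.75
tcp_pos: [0.5727, -0.1465, 0.0313]
orientation: [0.0, 0.004, 1.0, -0.001]
wrist_force: [-0.2, -5.8, -1.5]
finger_gap: -0.0002
grip_force: 2.9
```

The face is reached, and stiffness is about 6 N per mm. I'll build the push gently.

Request:
servo_tool(
  increments=[
    {"grip":1,"x":0,"y":0.25,"z":0,"roll":0},
    {"grip":1,"x":0,"y":0.25,"z":0,"roll":0},
    {"grip":1,"x":0,"y":0,"z":0,"roll":0},
  ],
)

```text
clock: 7.0
tcp_pos: [0.5729, -0.1464, 0.0314]
orientation: [0.0, 0.004, 1.0, -0.001]
wrist_force: [0.7, -6.5, -1.8]
finger_gap: -0.0001
grip_force: 3.2
```

Request:
servo_tool(
  increments=[
    {"grip":1,"x":0,"y":0.3,"z":0,"roll":0},
    {"grip":1,"x":0,"y":0.3,"z":0,"roll":0},
    {"grip":1,"x":0,"y":0,"z":0,"roll":0},
  ],
)

```text
clock: 7.25
tcp_pos: [0.5731, -0.1464, 0.0316]
orientation: [0.0, 0.004, 1.0, -0.001]
wrist_force: [-0.2, -8.3, -0.8]
finger_gap: 0.0001
grip_force: 4.0
```

Request:
servo_tool(
  increments=[
    {"grip":1,"x":0,"y":0.3,"z":0,"roll":0},
    {"grip":1,"x":0,"y":0.3,"z":0,"roll":0},
    {"grip":1,"x":0,"y":0.2,"z":0,"roll":0},
    {"grip":1,"x":0,"y":0,"z":0,"roll":0},
  ],
)

```text
clock: 7.58
tcp_pos: [0.5733, -0.1463, 0.0318]
orientation: [0.001, 0.005, 1.0, -0.002]
wrist_force: [-0.4, -10.3, 0.6]
finger_gap: 0.0003
grip_force: 4.9
```

```bash
python3 - <<'E'
from h import *
for i in range(3): env.read_camera("top"); st()
E
```

```text
7.63 [ 0.5733 -0.1463  0.0318] [ -0.6 -10.2  -0.2] [-0.38  0.47 -0.23  0.87 -0.   -0.37]
7.68 [ 0.5733 -0.1463  0.0318] [-0.8 -9.5  0.2] [-0.38  0.47 -0.23  0.87 -0.   -0.37]
7.73 [ 0.5733 -0.1463  0.0318] [-0.5 -9.8 -1.2] [-0.38  0.47 -0.23  0.87 -0.   -0.37]
```

Request:
servo_tool(
  increments=[
    {"grip":1,"x":0,"y":0.3,"z":0,"roll":0},
    {"grip":1,"x":0,"y":0.3,"z":0,"roll":0},
    {"grip":1,"x":0,"y":0.3,"z":0,"roll":0},
    {"grip":1,"x":0,"y":0.1,"z":0,"roll":0},
    {"grip":1,"x":0,"y":0,"z":0,"roll":0},
  ],
)

```text
clock: 8.15
tcp_pos: [0.5735, -0.1462, 0.0321]
orientation: [0.001, 0.005, 1.0, -0.003]
wrist_force: [-0.7, -12.0, 0.5]
finger_gap: 0.0001
grip_force: 6.2
```

Request:
servo_tool(
  increments=[
    {"grip":1,"x":0,"y":0,"z":0,"roll":0},
    {"grip":1,"x":0,"y":0,"z":0,"roll":0},
    {"grip":1,"x":0,"y":0,"z":0,"roll":0},
    {"grip":1,"x":0,"y":0,"z":0,"roll":0},
  ],
)

```text
clock: 8.48
tcp_pos: [0.5735, -0.1462, 0.0321]
orientation: [0.001, 0.005, 1.0, -0.003]
wrist_force: [0.1, -13.1, -0.2]
finger_gap: 0.0001
grip_force: 6.2
```

Flush and holding at a wrist reading of about 13 N, with 2–3 N of that friction. Now I back off, lift and go to the wing nut.

Request:
servo_tool(
  increments=[
    {"grip":1,"x":0,"y":-3,"z":0,"roll":0},
    {"grip":1,"x":0,"y":-17,"z":0,"roll":0},
    {"grip":1,"x":0,"y":-3,"z":15,"roll":0},
    {"grip":1,"x":0,"y":0,"z":-40,"roll":0},
    {"grip":1,"x":0,"y":0,"z":-40,"roll":0},
  ],
)

```text
clock: 8.9
tcp_pos: [0.5686, -0.1637, 0.0921]
orientation: [-0.005, 0.004, 1.0, 0.003]
wrist_force: [1.5, -0.8, 1.0]
finger_gap: -0.0003
grip_force: 0.0
```

Request:
servo_tool(
  increments=[
    {"grip":0,"x":0,"y":0,"z":-40,"roll":0},
    {"grip":0,"x":-10,"y":35,"z":-10,"roll":0},
    {"grip":0,"x":-10,"y":35,"z":0,"roll":0},
    {"grip":0,"x":-10,"y":35,"z":0,"roll":0},
    {"grip":0,"x":-10,"y":20,"z":0,"roll":0},
  ],
)

```text
clock: 9.32
tcp_pos: [0.6132, -0.0372, 0.1469]
orientation: [0.0, 0.003, 1.0, 0.002]
wrist_force: [-0.5, 0.0, -0.8]
finger_gap: 0.0606
grip_force: 0.0
```

Request:
servo_tool(
  increments=[
    {"grip":0,"x":0,"y":0,"z":0,"roll":7.1},
    {"grip":0,"x":0,"y":0,"z":0,"roll":7.1},
    {"grip":0,"x":0,"y":0,"z":0,"roll":7.1},
    {"grip":0,"x":0,"y":0,"z":0,"roll":7.1},
    {"grip":0,"x":0,"y":0,"z":0,"roll":7.1},
  ],
)

```text
clock: 9.73
tcp_pos: [0.6129, -0.0399, 0.1459]
orientation: [-0.001, 0.311, 0.95, 0.001]
wrist_force: [0.2, 0.6, -0.4]
finger_gap: 0.0853
grip_force: 0.0
```

Request:
servo_tool(
  increments=[
    {"grip":0,"x":0,"y":0,"z":0,"roll":7.1},
    {"grip":0,"x":0,"y":0,"z":0,"roll":7.1},
    {"grip":0,"x":0,"y":0,"z":0,"roll":2.9},
    {"grip":0,"x":0,"y":0,"z":0,"roll":0},
  ],
)

```text
clock: 10.07
tcp_pos: [0.613, -0.0403, 0.146]
orientation: [-0.001, 0.447, 0.895, 0.001]
wrist_force: [0.1, -0.6, 0.5]
finger_gap: 0.0852
grip_force: 0.0
```

```bash
python3 - <<'E'
from h import *
from scipy.spatial.transform import Rotation as Ro
st(); s=env.get_state(); q=s["orientation"]; R=Ro.from_quat(q[[1,2,3,0]]).as_matrix()
print(R.round(3), (R.T@(np.array([.6165,-.0405,.028])-s["tcp_pos"])*1e3).round(1))
E
```

```text
10.07 [ 0.613  -0.0403  0.146 ] [ 0.1 -0.6  0.5] [-0.2   0.42 -0.    1.15  0.    0.73]
[[-0.601  0.799 -0.001]
 [ 0.799  0.601  0.002]
 [ 0.002  0.    -1.   ]] [ -2.6   2.6 118. ]
```

Request:
servo_tool(
  increments=[
    {"grip":0,"x":-2.5,"y":2.5,"z":25,"roll":0},
    {"grip":0,"x":0,"y":0,"z":25,"roll":0},
    {"grip":0,"x":0,"y":0,"z":25,"roll":0},
    {"grip":0,"x":0,"y":0,"z":20,"roll":0},
    {"grip":0,"x":0,"y":0,"z":15,"roll":0},
  ],
)

```text
clock: 10.48
tcp_pos: [0.6154, -0.0408, 0.0339]
orientation: [-0.002, 0.446, 0.895, 0.0]
wrist_force: [1.0, 0.9, 0.6]
finger_gap: 0.0855
grip_force: 0.0
```

Request:
servo_tool(
  increments=[
    {"grip":0,"x":0,"y":0,"z":8,"roll":0},
    {"grip":0.5,"x":0,"y":0,"z":0,"roll":0},
    {"grip":0.6,"x":0,"y":0,"z":0,"roll":0},
  ],
  grip_force=40,
)

```text
clock: 10.73
tcp_pos: [0.6168, -0.0415, 0.0283]
orientation: [-0.0, 0.446, 0.895, 0.0]
wrist_force: [-0.9, -0.0, 1.5]
finger_gap: 0.0634
grip_force: 0.0
```

```bash
python3 - <<'E'
from h import *
st()
cv2.imwrite("pics/side3.png",cv2.resize(env.read_camera("side")[130:260,150:330,::-1],None,fx=4,fy=4,interpolation=cv2.INTER_CUBIC))
E
```

```text
10.73 [ 0.6168 -0.0415  0.0283] [-0.9 -0.   1.5] [-0.2   0.52 -0.15  0.89  0.    0.73]
```

View pics/side3.png

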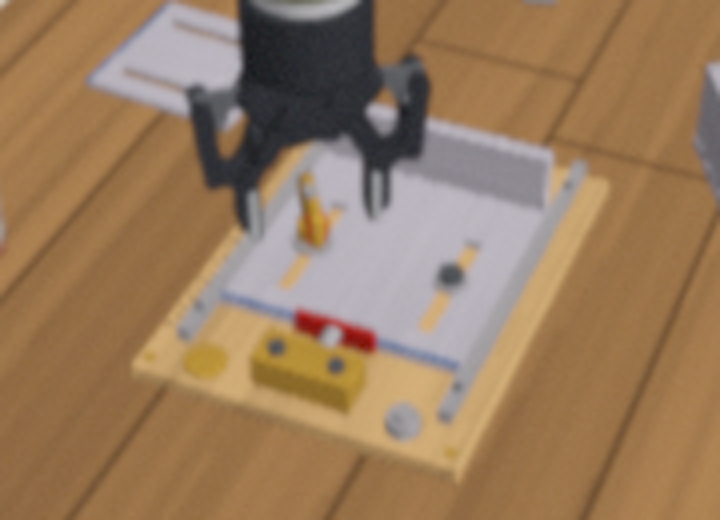

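The blade at crop (312,210) is between the fingers, and the blue edge meets the red face at (335,330). Closing on it.

Request:
servo_tool(
  increments=[
    {"grip":1,"x":0,"y":0,"z":0,"roll":0},
    {"grip":1,"x":0,"y":0,"z":0,"roll":0},
    {"grip":1,"x":0,"y":0,"z":0,"roll":0},
    {"grip":1,"x":0,"y":0,"z":0,"roll":0},
    {"grip":1,"x":0,"y":0,"z":0,"roll":0},
  ],
  grip_force=50,
)

```text
clock: 11.2
tcp_pos: [0.6183, -0.0416, 0.0297]
orientation: [0.001, 0.446, 0.895, 0.001]
wrist_force: [1.3, 1.3, 5.8]
finger_gap: 0.0164
grip_force: 48.8
```

```bash
python3 - <<'E'
from h import *
st(); s=env.get_state(); print(s["ft_torque"].round(2),s["grip_force"],s["finger_gap"])
E
```

```text
11.2 [ 0.6183 -0.0416  0.0297] [1.3 1.3 5.8] [-0.2   0.52 -0.15  0.89  0.    0.73]
[ 0.43 -0.12 -0.  ] 48.76841068267822 0.016421828996539514
```

The gap is 16 mm instead of 10, so the tips may be on the nut's hub. I'll reopen, lift 6 mm and grip again.

Request:
servo_tool(
  increments=[
    {"grip":0.5,"x":0,"y":0,"z":0,"roll":0},
    {"grip":0.5,"x":0,"y":0,"z":-3,"roll":0},
    {"grip":0.5,"x":0,"y":0,"z":-3,"roll":0},
    {"grip":0.6,"x":0,"y":0,"z":0,"roll":0},
  ],
)

```text
clock: 11.53
tcp_pos: [0.617, -0.042, 0.0347]
orientation: [0.0, 0.447, 0.895, -0.0]
wrist_force: [-0.5, -1.4, 0.7]
finger_gap: 0.0343
grip_force: 0.0
```

Request:
servo_tool(
  increments=[
    {"grip":1,"x":0,"y":0,"z":0,"roll":0},
    {"grip":1,"x":0,"y":0,"z":0,"roll":0},
    {"grip":1,"x":0,"y":0,"z":0,"roll":0},
    {"grip":1,"x":0,"y":0,"z":0,"roll":0},
    {"grip":1,"x":0,"y":0,"z":0,"roll":0},
  ],
)

```text
clock: 11.95
tcp_pos: [0.6181, -0.0414, 0.0361]
orientation: [0.001, 0.446, 0.895, 0.001]
wrist_force: [-1.0, 2.3, 9.2]
finger_gap: 0.0086
grip_force: 87.3
```

```bash
python3 - <<'E'
from h import *
st(); s=env.get_state(); print(s["ft_torque"].round(2),s["grip_force"],s["finger_gap"])
cv2.imwrite("pics/side4.png",cv2.resize(env.read_camera("side")[150:230,190:290,::-1],None,fx=7,fy=7,interpolation=cv2.INTER_CUBIC))
E
```

```text
11.95 [ 0.6181 -0.0414  0.0361] [-1.   2.3  9.2] [-0.2   0.52 -0.15  0.91  0.    0.73]
[ 0.66  0.3  -0.04] 87.25084804929793 0.008575535909192522
```

View pics/side4.png

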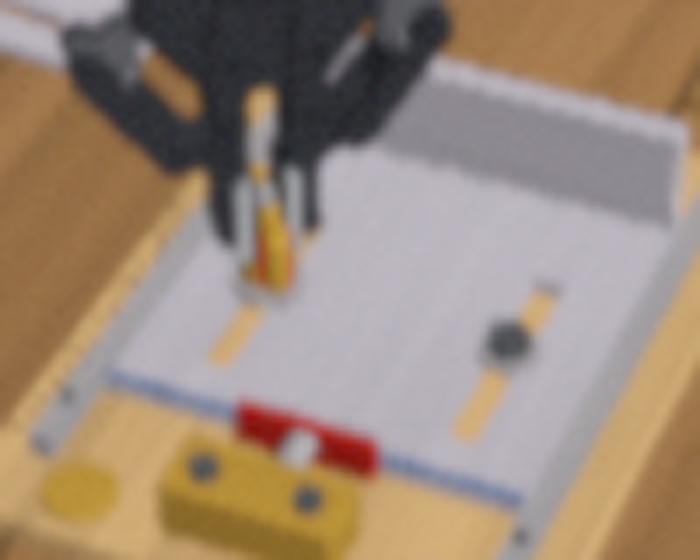

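The blade is held (gap 9 mm) and the fence is still flush. Turning clockwise.

Request:
servo_tool(
  increments=[
    {"grip":1,"x":0,"y":0,"z":0,"roll":0},
    {"grip":1,"x":0,"y":0,"z":0,"roll":2},
    {"grip":1,"x":0,"y":0,"z":0,"roll":4},
    {"grip":1,"x":0,"y":0,"z":0,"roll":4},
    {"grip":1,"x":0,"y":0,"z":0,"roll":4},
  ],
  grip_force=50,
)

```text
clock: 12.42
tcp_pos: [0.6177, -0.0416, 0.0361]
orientation: [0.001, 0.554, 0.833, 0.001]
wrist_force: [-3.5, 1.2, 11.0]
finger_gap: 0.0087
grip_force: 87.4
```

```bash
python3 - <<'E'
from h import *
st(); s=env.get_state(); print(s["ft_torque"].round(2),s["grip_force"],s["finger_gap"])
E
```

```text
12.42 [ 0.6177 -0.0416  0.0361] [-3.5  1.2 11. ] [-0.2   0.52 -0.15  0.91  0.    0.98]
[0.47 0.64 0.21] 87.42134026251733 0.00871767737911585
```

Request:
servo_tool(
  increments=[
    {"grip":1,"x":0,"y":0,"z":0,"roll":4},
    {"grip":1,"x":0,"y":0,"z":0,"roll":4},
    {"grip":1,"x":0,"y":0,"z":0,"roll":4},
    {"grip":1,"x":0,"y":0,"z":0,"roll":4},
    {"grip":1,"x":0,"y":0,"z":0,"roll":4},
  ],
)

```text
clock: 12.83
tcp_pos: [0.6169, -0.0418, 0.0361]
orientation: [0.0, 0.69, 0.724, 0.0]
wrist_force: [-4.2, 0.5, 11.3]
finger_gap: 0.0086
grip_force: 87.7
```

Request:
servo_tool(
  increments=[
    {"grip":1,"x":0,"y":0,"z":0,"roll":4},
    {"grip":1,"x":0,"y":0,"z":0,"roll":4},
    {"grip":1,"x":0,"y":0,"z":0,"roll":4},
    {"grip":1,"x":0,"y":0,"z":0,"roll":0},
  ],
)

```text
clock: 13.17
tcp_pos: [0.6165, -0.0418, 0.0361]
orientation: [0.0, 0.762, 0.648, -0.0]
wrist_force: [-5.8, 1.7, 13.3]
finger_gap: 0.0091
grip_force: 87.9
```

```bash
python3 - <<'E'
from h import *
st(); s=env.get_state(); print(s["ft_torque"].round(2),s["grip_force"],s["finger_gap"])
E
```

```text
13.17 [ 0.6165 -0.0418  0.0361] [-5.8  1.7 13.3] [-0.2   0.52 -0.15  0.91 -0.    1.53]
[ 0.31  1.02 -0.16] 87.92515398468822 0.009059140486771715
```

Request:
servo_tool(
  increments=[
    {"grip":1,"x":0,"y":0,"z":0,"roll":3},
    {"grip":1,"x":0,"y":0,"z":0,"roll":3},
    {"grip":1,"x":0,"y":0,"z":0,"roll":3},
    {"grip":1,"x":0,"y":0,"z":0,"roll":3},
    {"grip":1,"x":0,"y":0,"z":0,"roll":3},
  ],
)

```text
clock: 13.58
tcp_pos: [0.6159, -0.0417, 0.036]
orientation: [-0.0, 0.839, 0.543, -0.0]
wrist_force: [-6.8, 0.6, 14.1]
finger_gap: 0.0089
grip_force: 88.2
```

```bash
python3 - <<'E'
from h import *
st(); s=env.get_state(); print(s["ft_torque"].round(2),s["grip_force"],s["finger_gap"])
E
```

```text
13.58 [ 0.6159 -0.0417  0.036 ] [-6.8  0.6 14.1] [-0.2   0.51 -0.15  0.91 -0.    1.8 ]
[0.38 1.33 0.3 ] 88.15844229888171 0.008893694724746853
```

Request:
servo_tool(
  increments=[
    {"grip":1,"x":0,"y":0,"z":0,"roll":2},
    {"grip":1,"x":0,"y":0,"z":0,"roll":2},
    {"grip":1,"x":0,"y":0,"z":0,"roll":2},
    {"grip":1,"x":0,"y":0,"z":0,"roll":2},
  ],
)

```text
clock: 13.92
tcp_pos: [0.6156, -0.0415, 0.036]
orientation: [-0.001, 0.875, 0.484, -0.001]
wrist_force: [-8.3, 0.9, 15.4]
finger_gap: 0.0086
grip_force: 88.3
```

```bash
python3 - <<'E'
from h import *
st(); s=env.get_state(); print(s["ft_torque"].round(2),s["grip_force"],s["finger_gap"])
E
```

```text
13.92 [ 0.6156 -0.0415  0.036 ] [-8.3  0.9 15.4] [-0.2   0.51 -0.15  0.91 -0.    1.93]
[0.41 1.48 0.33] 88.27051939442754 0.00858076520092257
```

Request:
servo_tool(
  increments=[
    {"grip":1,"x":0,"y":0,"z":0,"roll":2},
    {"grip":1,"x":0,"y":0,"z":0,"roll":2},
    {"grip":1,"x":0,"y":0,"z":0,"roll":1},
  ],
)

```text
clock: 14.17
tcp_pos: [0.6155, -0.0414, 0.0361]
orientation: [-0.0, 0.895, 0.446, -0.001]
wrist_force: [-8.2, 0.6, 16.2]
finger_gap: 0.0089
grip_force: 92.5
```

```bash
python3 - <<'E'
from h import *
st(); s=env.get_state(); print(s["ft_torque"].round(2),s["grip_force"],s["finger_gap"])
E
```

```text
14.17 [ 0.6155 -0.0414  0.0361] [-8.2  0.6 16.2] [-0.2   0.51 -0.15  0.91 -0.    2.02]
[0.33 1.54 1.09] 92.51892736181617 0.008862924992794532
```

The torque jumped to 1.1 N m, which is the hard end. Hold briefly, release and lift.

Request:
servo_tool(
  increments=[
    {"grip":1,"x":0,"y":0,"z":0,"roll":0},
    {"grip":1,"x":0,"y":0,"z":0,"roll":-1},
    {"grip":0,"x":0,"y":0,"z":0,"roll":0},
    {"grip":0,"x":0,"y":0,"z":0,"roll":0},
    {"grip":0,"x":0,"y":0,"z":0,"roll":0},
  ],
)

```text
clock: 14.58
tcp_pos: [0.6168, -0.0419, 0.0343]
orientation: [0.0, 0.891, 0.453, -0.0]
wrist_force: [-0.2, 1.1, 0.4]
finger_gap: 0.0444
grip_force: 0.0
```

Request:
servo_tool(
  increments=[
    {"grip":0,"x":0,"y":0,"z":0,"roll":0},
    {"grip":0,"x":0,"y":0,"z":-20,"roll":0},
    {"grip":0,"x":0,"y":0,"z":-40,"roll":0},
    {"grip":0,"x":0,"y":0,"z":-40,"roll":0},
    {"grip":0,"x":0,"y":0,"z":-20,"roll":0},
  ],
)

```text
clock: 15.0
tcp_pos: [0.6183, -0.0421, 0.1584]
orientation: [0.001, 0.891, 0.453, 0.002]
wrist_force: [0.7, -0.7, 0.3]
finger_gap: 0.0857
grip_force: 0.0
```

```bash
python3 - <<'E'
from h import *
st()
cv2.imwrite("pics/side5.png",cv2.resize(env.read_camera("side")[130:260,150:330,::-1],None,fx=4,fy=4,interpolation=cv2.INTER_CUBIC))
E
```

```text
15.0 [ 0.6183 -0.0421  0.1584] [ 0.7 -0.7  0.3] [-0.2   0.42  0.03  1.17  0.    2.  ]
```

View pics/side5.png

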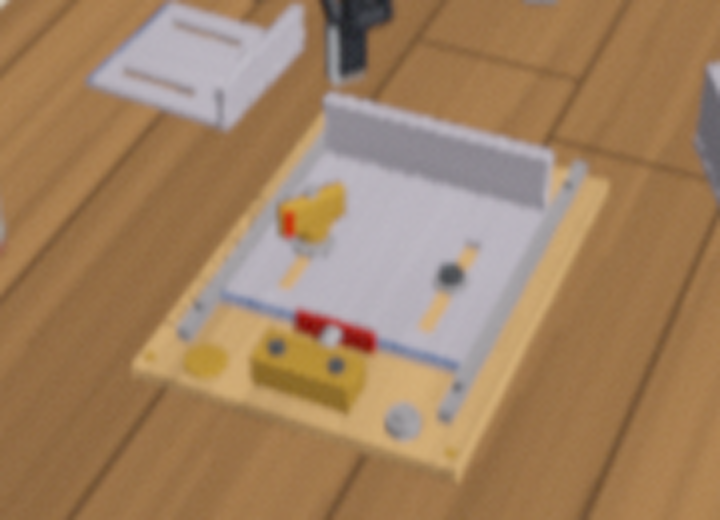

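The nut at (312,212) is turned about 75°, the fence is flush at the red face (335,330), and the gripper is clear.

```bash
python3 -c "
from workcell import env
print(env.hand_in())"
```

```text
the job is handed in; nothing more can be done
None
```

I handed the job in at about 15 s on the clock: the fence was pushed flush to the red face with roughly 10 N, the wing nut was turned to its hard end and let go, and nothing else was touched; no verdict came back.

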